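# Put the run-in gear unit into reverse past its lockout collar

## Robot

A 7-joint arm with a two-finger parallel gripper is mounted at the origin on the work surface. World frame = base frame: x ahead of the robot, y to its left, z up, the work surface at z = 0. Lengths are in m, angles in rad, forces in N, time in s.
With the tool pointing down it reaches from about 0.425 to 0.925 m from the base axis. Payload 6.8 kg.
Tool frame: the origin (TCP) lies at the very end of the fingers, on their centre line; the grasp point (between the pads) lies 19 mm behind it; z points along the fingers, y is the line along which they close (so a half turn about z gives the same grasp; the last joint's range is limited). The gripper opens to 85 mm and grips with 20 to 120 N. Pads are 22 mm wide; open, the fingers measure 114 mm over their backs; the gripper's body (76 mm by 85 mm) begins 54 mm behind the grasp point. The pads swing forward as they close: fully open they stand 13 mm farther back than shut.
Start: joints at [1.229, 0.477, 0.022, 1.555, -0.011, 1.109, -0.083], TCP at [0.156, -0.657, 0.231] pointing down, gripper open.
Joint ranges: [-2.96, 2.96], [-0.34, 2.1], [-1.41, 1.46], [0.24, 2.44], [-1.37, 4.51], [0.17, 1.92], [-2.96, 2.96]. Speed limits (rad/s): [2.39, 2.39, 3.14, 3.14, 3.14, 3.14, 3.14].

## Interface

Orientations are given as a rotation vector (axis times angle).
In Python, from bench import get_obs, viewer, r gives the robot as it stands. The module is installed in compiled form; this text tells all that it offers.
- The arm moves only by the tool play_rows, never from a script. Its argument "commands" is a list that holds one entry, the list of rows, each a list of 5 numbers: the gripper's target within -1 to 1 (shut at 1, half-way at 0, fully open at -1), then the shift along the tool's x, y, z scaled (see below), then the turn about the tool's z scaled (see below). A call has 1 to 12 rows; each row is the pose to reach, as a shift and turn from the pose commanded when the call began, along the tool's axes at that moment; what a row does not reach only later rows make up. The controller multiplies each number of a shift by 0.2 m and each number of a turn by pi/2 rad. A row lasts 1/12 s, in which the tool goes at most 41.7 mm and 7.16 degrees, less where a joint would pass 70% of its speed; a pose out of reach is approached as far as the arm can. A call with a number of a shift or a turn outside -1 to 1 is refused whole. A call with a gripper value outside its range is refused whole. The fingers move at their own pace and stop on an object; "grip_force" is the grip in N (left out, the last holds). Time passes only in rows, so rows that repeat a pose let the fingers close. It gives the time, the measured TCP pose, the force, the opening and the grip force at its end, in the units of the state.
- get_obs(): the state, without advancing time (a new reading comes with each control period).
- viewer.grab_frame(name): name is "side" or "top" or "wrist"; returns a dict with "pixels" (400x640x3 uint8, red, green, blue), "fovy" (degrees; the focal length in pixels is half the picture's height over the tangent of half this angle, whatever the lens; pixels are square), "cx", "cy" (the principal point, pixels), "distortion" ([k1, k2, p1, p2, k3] as OpenCV has them; the pictures are not rectified), "world_to_cam" (4x4, takes a point from world to camera coordinates); the wrist camera has in their place "hand_eye" (4x4, takes a point from camera to tool coordinates, whose origin is the TCP and whose axes are the flange's). Camera axes: x right, y up, looking along -z (the intrinsics and any distortion apply to the point x, -y, -z); pixel columns grow to the right and rows downward; lengths in m; the calibration is good to about 2 mm. A picture is of the moment at which its call begins: read the wrist's pose just before it. There is no depth.
- r.hand_in(): hands the job in; it is judged then, once.
Trained networks look in a picture, given as the dict that the camera call returned (one of the last four; its "shot" number tells which), for a name from the list of things; names that differ only in an ending like _2 or _b are one class to them, and where a whole thing is asked for, a point or a joint stands for the part that bears it (a point fixed in the world has none). Each returns a list of dicts, best first, with "score" (0 to 1); they miss things now and then, are a little off and sometimes report something else, mostly with a low value. They report only what shows in the picture. A call takes as long as a camera call.
- viewer.trace(picture, thing): "pixels" (400x640 bool, what is visible of it) and "rect" ([left, top, right, bottom] in pixels, round what is visible of it).
The state is a dict: "clock": time; "joints": joint angles; "qvel": joint speeds; "tau": joint torques, N m; "tcp_pos": TCP position; "orientation": TCP orientation; "contact_force": force on the tool from outside, world axes, zero at the start; "moment": the same for the moment, N m; "grip_width": finger opening in m; "gripper_force": force on a finger pad.
Only numpy, scipy, OpenCV 4.12 (cv2) and the standard library are available. Lean on these libraries where they do the work, as an engineer would, in place of code of your own. Each camera call takes 0.05 s, during which the arm holds its last target. There are 200 camera calls.

## Task

Put the gear unit with the orange collar into reverse: lift the orange lockout collar on its lever, carry the lever over the yellow gate tooth to the red end stop, and let the collar drop fully home behind the tooth, then let go. Leave the lever and collar of the unit with the black collar alone.

Things in the scene. Friction and masses are not known exactly. Their poses are not given: they have to be found in the camera images.
- orange_unit: grey gear unit with the ORANGE collar, fixed: box 170 x 110 x 85 mm, foot 190 x 130. Origin: centre of its underside. On top two aluminium cheeks 44 mm wide over all, 111 mm high, with a yellow gate tooth (top 124 mm) and end stops, green at -x, red at +x. Lever (10 mm rod) between them on a hinge along the unit's y, 30 mm above the origin. A twin with a BLACK collar stands near; they swap places.
- orange_grip (a point): centre of the ORANGE collar, a flat-sided block 34 (x) x 30 (y) x 32 mm (z) on the lever's rod; moves with it. z axis: up along the lever, away from the hinge, which is 118 mm down z with the collar down. y: along the hinge; close the fingers along it. x: green to red. The rod's black cap, 22 mm wide, ends 45 mm above this point; two steel tangs reach 33 mm below it.
- orange_lever (a joint): swing of the lever with the orange collar, rad: 0 = at the green stop, leaning 0.40 from vertical; 0.40 = upright; 0.80 = at the red stop. Starts on the green side. With the collar down the tooth blocks it beyond about 0.35; once dropped behind the tooth it cannot go back below about 0.64. Stays where left; 1 to 2 N at the collar moves it. The collar can turn between pads closed along y.
- orange_collar (a joint): height of the orange collar up its lever, m: 0 = down (home), 0.018 = against its upper stop. It clears the tooth from about 0.011 up. A spring holds it down, about 3 N at first, 5 N fully up; it drops when let go, but stays up if it lands on the tooth.
- black_grip (a point): the same point, with the same axes and sizes, on the twin gear unit whose collar is BLACK; leave that one alone. A loose white shell, a steel bearing and a wooden block lie near the units and are not part of the job.

How it is judged:
By the outcome, as a careful person would: the job done as asked, in the order asked, and still so for the second after the job is handed in, with the robot touching nothing.
It also fails if it takes over 37 s, if anything falls off the work surface, if the arm or the gripper's body presses on something with over 40 N, if the wrist force passes 120 N, or if a joint passes its speed limit or range.

## Working session

There is one attempt and no reset: what is moved stays moved. The work goes in short steps, Python scripts to look and compute and a tool call to move; the robot and the scene stay as the last step left them, time stands still between calls to the robot, and variables do not carry over. Pictures are saved under pics/ and viewed, at most 10 in all, crops included, and the job is handed in when it is done.

Besides the shell and the picture viewer there is one more tool, called after "Request:" as name(argument=value, ...), one argument or row to a line, values as JSON. play_rows: Moves the arm, as the interface text tells. Shifts and turns lie within -1 to 1; 1 stands for 0.2 m of shift or pi/2 rad of turn. Its arguments: {"type":"object","properties":{"commands":{"type":"array","items":{"type":"array","items":{"type":"array","items":{"type":"number","minimum":-1,"maximum":1}}}},"grip_force":{"type":"number"}},"required":["commands"]}

```bash
mkdir -p pics
cat > h.py <<'E'
import numpy as np, cv2
from bench import get_obs, viewer, r
from scipy.spatial.transform import Rotation as R
def K(p):
    f=200/np.tan(np.radians(p["fovy"])/2); return np.array([[f,0,p["cx"]],[0,f,p["cy"]],[0,0,1]])
def cam(p,o=None):
    if "world_to_cam" in p: return np.array(p["world_to_cam"])
    T=np.eye(4);T[:3,:3]=R.from_rotvec(o["orientation"]).as_matrix();T[:3,3]=o["tcp_pos"]
    return np.linalg.inv(T@np.array(p["hand_eye"]))
def proj(p,X,W):
    c=(W[:3,:3]@np.atleast_2d(X).T).T+W[:3,3]; c=c*[1,-1,-1]
    return cv2.projectPoints(c,np.zeros(3),np.zeros(3),K(p),np.array(p["distortion"],float))[0][:,0]
def ray(p,uv,W):
    n=cv2.undistortPoints(np.array([[uv]],float),K(p),np.array(p["distortion"],float))[0,0]
    d=W[:3,:3].T@np.array([n[0],-n[1],-1]); return -W[:3,:3].T@W[:3,3], d/np.linalg.norm(d)
def tri(rs):
    A=sum(np.eye(3)-np.outer(d,d) for o,d in rs); b=sum((np.eye(3)-np.outer(d,d))@o for o,d in rs)
    X=np.linalg.solve(A,b); return X,[np.linalg.norm(np.cross(X-o,d)) for o,d in rs]
def save(p,n): cv2.imwrite(f"pics/{n}.png",p["pixels"][:,:,::-1])
E
python3 - <<'E'
from h import *
o=get_obs();print(o["clock"],o["tcp_pos"],o["orientation"])
rs={}
for n in["side","top","wrist"]:
    o=get_obs();p=viewer.grab_frame(n);save(p,n+"0");W=cam(p,o)
    print(n,p["fovy"],"cam",-W[:3,:3].T@W[:3,3])
    for t in["orange_grip","orange_unit","black_grip"]:
        for d in viewer.trace(p,t)[:2]:
            m=d["pixels"];ys,xs=np.nonzero(m);print(t,round(d["score"],2),d["rect"],xs.mean(),ys.mean())
            rs.setdefault(t,[]).append((n,ray(p,(xs.mean(),ys.mean()),W)))
for t,v in rs.items():
    b={}
    for n,x in v:b.setdefault(n,x)
    if len(b)>1:print(t,tri(list(b.values())))
E
```

```text
0.0 [ 0.15619176 -0.65607598  0.23031477] [-3.11836596e+00 -3.66190365e-01  6.03529038e-04]
side 56.9279285627701 cam [ 0.33758843 -0.52382202  0.57081147]
orange_grip 0.67 [361.9, 236.4, 387.7, 267.4] 374.36925795053 253.64487632508835
orange_unit 0.67 [302.6, 223.7, 416.4, 351.2] 358.5897690862888 284.5278974698928
black_grip 0.6 [275.0, 143.7, 294.0, 167.2] 285.0387096774194 155.4806451612903
black_grip 0.16 [359.9, 231.5, 391.2, 269.0] 376.59375 249.20963541666666
top 42.79094100021546 cam [ 0.41097128 -0.03066228  0.97263983]
orange_grip 0.76 [389.8, 180.4, 420.2, 203.8] 404.536036036036 190.97972972972974
orange_unit 0.78 [324.1, 157.7, 443.3, 256.0] 382.3077631578947 206.29684210526315
black_grip 0.78 [202.1, 203.9, 222.8, 226.9] 206.49319727891157 215.86054421768708
wrist 63.01463269424928 cam [ 0.2279432  -0.63898284  0.37380996]
orange_grip (array([ 0.57881282, -0.18549635,  0.13556571]), [np.float64(0.0009019782693223618), np.float64(0.0009019782693226076)])
orange_unit (array([ 0.57076396, -0.16244725,  0.03366756]), [np.float64(0.002383560590562674), np.float64(0.002383560590562437)])
black_grip (array([0.5340138 , 0.14349971, 0.13457868]), [np.float64(0.0025570701849280592), np.float64(0.0025570701849282032)])
```

View pictures.

View pics/side0.png

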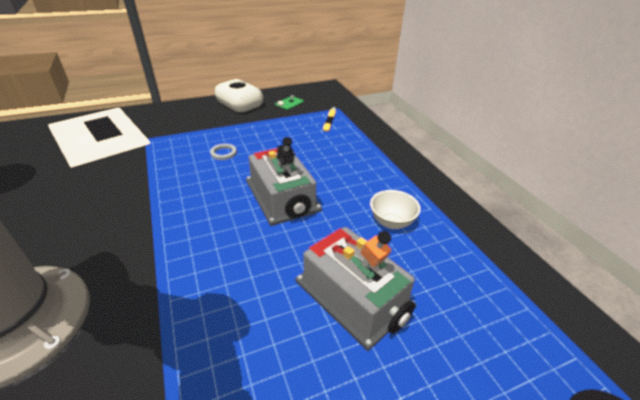

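View pics/top0.png

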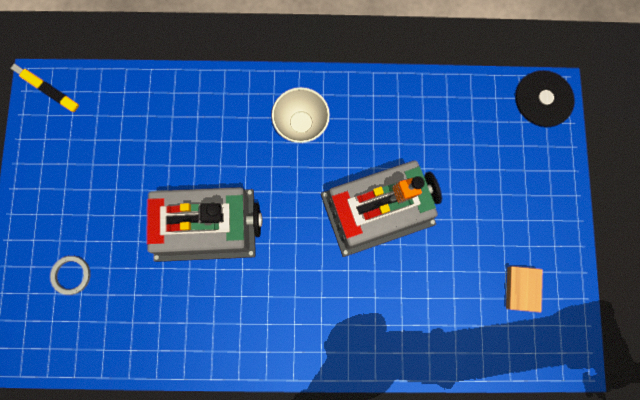

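```bash
cat >> h.py <<'E'
from scipy.optimize import minimize
def boxpts(q):
    x,y,a=q;P=[]
    for L,B,z in[(.19,.13,0),(.17,.11,.085)]:
        P+=[[sx*L/2,sy*B/2,z] for sx in(-1,1) for sy in(-1,1)]
    P=np.array(P);c,s=np.cos(a),np.sin(a)
    return P@np.array([[c,s,0],[-s,c,0],[0,0,1]])+[x,y,0]
def fit(views,q0):
    def cost(q):
        t=0
        for p,W,m in views:
            h=np.zeros(m.shape,np.uint8)
            cv2.fillConvexPoly(h,cv2.convexHull((proj(p,boxpts(q),W)*16).astype(np.int32)),1,shift=4)
            t+=1-(h.astype(bool)&m).sum()/(h.astype(bool)|m).sum()
        return t
    S=np.array(q0)+np.array([[0,0,0],[.02,0,0],[0,.02,0],[0,0,.15]])
    return minimize(cost,q0,method="Nelder-Mead",options=dict(initial_simplex=S,xatol=1e-4))
def patch(p,W,m,z=.085):
    hsv=cv2.cvtColor(p["pixels"],cv2.COLOR_RGB2HSV);H,S,V=cv2.split(hsv);out={}
    m=cv2.dilate(m.astype(np.uint8),np.ones((5,5)))>0
    for n,k in dict(red=((H<5)|(H>174))&(S>150)&(V>90),green=(H>40)&(H<90)&(S>60),orange=(H>6)&(H<17)&(S>170)&(V>120),yellow=(H>=20)&(H<32)&(S>150)).items():
        ys,xs=np.nonzero(k&m)
        if len(xs)<5: continue
        o,d=ray(p,(xs.mean(),ys.mean()),W);out[n]=(len(xs),xs.mean(),ys.mean(),o+d*(z-o[2])/d[2])
    return out
E
python3 - <<'E'
from h import *
V=[]
for n in["side","top"]:
    p=viewer.grab_frame(n);W=cam(p);m=viewer.trace(p,"orange_unit")[0]["pixels"];V.append((p,W,m))
    for k,v in patch(p,W,m).items():print(n,k,v)
for v in([V[0]],[V[1]],V):
    f=fit(v,[.56,-.155,1.86]);print(f.x,f.fun)
E
```

```text
side red (395, np.float64(331.3493670886076), np.float64(242.29620253164558), array([ 0.54730531, -0.09324362,  0.085     ]))
side green (770, np.float64(383.18701298701296), np.float64(284.8649350649351), array([ 0.58808754, -0.21245123,  0.085     ]))
side orange (167, np.float64(375.67664670658684), np.float64(250.874251497006), array([ 0.61334511, -0.14124002,  0.085     ]))
side yellow (67, np.float64(353.6119402985075), np.float64(247.61194029850745), array([ 0.57971451, -0.11987352,  0.085     ]))Traceback (most recent call last):
  File "<stdin>", line 4, in <module>
IndexError: list index out of range
```

Run:
```python
from h import *
V=[]
for n in["side","top"]:
  for _ in range(4):
    p=viewer.grab_frame(n);W=cam(p);t=viewer.trace(p,"orange_unit")
    if t: break
  m=t[0]["pixels"];V.append((p,W,m));print(t[0]["rect"])
  for k,v in patch(p,W,m).items():print(n,k,v[0],v[3])
for v in([V[0]],[V[1]],V):
    f=fit(v,[.56,-.155,1.86]);print(f.x,f.fun)
```

```text
[295.3, 223.3, 415.1, 350.5]
side red 395 [ 0.54737841 -0.09306371  0.085     ]
side green 776 [ 0.58797738 -0.21223803  0.085     ]
side orange 157 [ 0.61371798 -0.14091172  0.085     ]
side yellow 61 [ 0.57994741 -0.11951224  0.085     ]
[323.5, 157.1, 441.3, 258.8]
top red 888 [ 0.5486799  -0.10018304  0.085     ]
top green 707 [ 0.58477352 -0.21249422  0.085     ]
top orange 251 [ 0.58955746 -0.19329649  0.085     ]
top yellow 160 [ 0.57262495 -0.15564803  0.085     ]
[ 0.57062257 -0.15695293  1.88820792] 0.08542246982358404
[ 0.56823553 -0.15773734  1.9154012 ] 0.058861830967573914
[ 0.56894259 -0.15755872  1.90472322] 0.15367619003585054
```

Request:
play_rows(
  commands=[
    [[-1,0.5,-0.35,0,-0.3],[-1,1,-0.7,0,-0.5],[-1,1,-0.7,0,-0.5],[-1,1,-0.7,0,-0.5],[-1,1,-0.7,0,-0.5],[-1,1,-0.7,0,-0.5],[-1,1,-0.7,0,-0.5],[-1,1,-0.7,0,-0.5]],
  ],
  grip_force=60,
)

```text
clock: 1.67
tcp_pos: [0.3208, -0.4721, 0.2317]
orientation: [2.737, 1.541, 0.001]
contact_force: [-0.7, -0.6, 0.7]
grip_width: 0.0855
gripper_force: 0.0
```

Request:
play_rows(
  commands=[
    [[-1,1,0.18,0,-0.5],[-1,1,0.18,0,-0.5],[-1,1,0.18,0,-0.5],[-1,1,0.18,0,-0.5],[-1,1,0.18,0,-0.5],[-1,1,0.18,0,-0.5],[-1,1,0.18,0,-0.5],[-1,1,0.18,0,-0.5]],
  ],
)

```text
clock: 2.33
tcp_pos: [0.4537, -0.3236, 0.2312]
orientation: [-1.949, -2.464, 0.001]
contact_force: [-1.1, -0.7, -0.1]
grip_width: 0.0853
gripper_force: 0.0
```

Request:
play_rows(
  commands=[
    [[-1,0.25,0.4,0,-0.06],[-1,0.5,0.76,0,-0.06],[-1,0.5,0.76,0,-0.06],[-1,0.5,0.76,0,-0.06],[-1,0.5,0.76,0,-0.06],[-1,0.5,0.76,0,-0.06],[-1,0.5,0.76,0,-0.06],[-1,0.5,0.76,0,-0.06]],
  ],
)

```text
clock: 3.0
tcp_pos: [0.5776, -0.1928, 0.2309]
orientation: [-1.835, -2.55, 0.003]
contact_force: [0.1, 0.3, 0.6]
grip_width: 0.0852
gripper_force: 0.0
```

Run:
```python
from h import *
o=get_obs();p=viewer.grab_frame("wrist");W=cam(p,o);save(p,"w1");print(o["clock"],o["tcp_pos"],o["orientation"],-W[:3,:3].T@W[:3,3])
for t in["orange_unit","orange_grip"]:
    for d in viewer.trace(p,t)[:1]:
        print(t,d["score"],d["rect"])
        for k,v in patch(p,W,d["pixels"]).items():print(k,v)
# predicted grip positions for some q, and candidates
a=1.895;ux=np.array([np.cos(a),np.sin(a),0]);O=np.array([.569,-.1575,.03])
for q in(0,.1,.2,.3):
    X=O+.118*(-np.sin(.4-q)*ux+np.cos(.4-q)*np.array([0,0,1]));print(q,X,proj(p,X,W))
print(proj(p,boxpts((.569,-.1575,a)),W).round())
```

```text
3.0 [ 0.57755916 -0.19280244  0.23090251] [-1.83466606 -2.5498294   0.00280975] [ 0.55315988 -0.12160378  0.3734772 ]
orange_unit 0.81 [258.7, 36.1, 392.5, 250.0]
red (4501, np.float64(323.17773828038213), np.float64(68.80493223728061), array([ 0.54699533, -0.0996311 ,  0.085     ]))
green (2151, np.float64(325.35192933519295), np.float64(195.77126917712692), array([ 0.58386271, -0.20287217,  0.085     ]))
orange (1717, np.float64(325.9306930693069), np.float64(194.68841001747234), array([ 0.58403416, -0.20171464,  0.085     ]))
yellow (494, np.float64(330.11336032388664), np.float64(143.81174089068827), array([ 0.57250662, -0.15628241,  0.085     ]))
orange_grip 0.64 [305.6, 164.8, 345.6, 224.6]
green (213, np.float64(330.3380281690141), np.float64(192.56807511737088), array([ 0.58722642, -0.19849694,  0.085     ]))
orange (1714, np.float64(325.9340723453909), np.float64(194.80630105017502), array([ 0.58407358, -0.20182108,  0.085     ]))
yellow (31, np.float64(310.5806451612903), np.float64(221.83870967741936), array([ 0.5788741 , -0.23172327,  0.085     ]))
0 [ 0.58363799 -0.20105751  0.1386852 ] [[326.56574746 213.7644092 ]]
0.1 [ 0.58010842 -0.19055475  0.14272971] [[326.69502226 201.57544155]]
0.2 [ 0.57646786 -0.17972171  0.14564786] [[326.81075037 187.76732788]]
0.3 [ 0.57275268 -0.16866664  0.14741049] [[326.90904558 172.53686808]]
[[378. 213.]
 [271. 213.]
 [387.  42.]
 [263.  42.]
 [383. 233.]
 [268. 233.]
 [394.  38.]
 [258.  38.]]
```

View pics/w1.png

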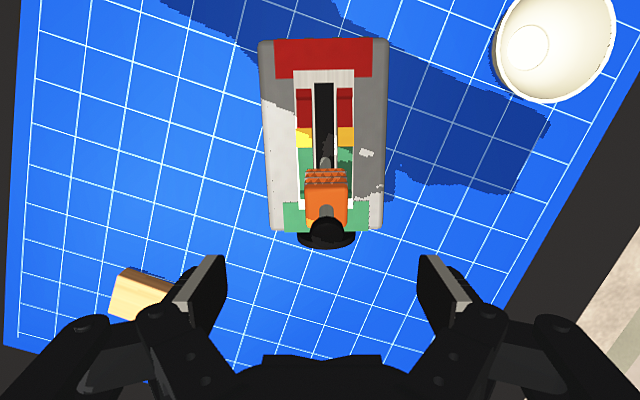

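Run:
```python
from h import *
o=get_obs();p=viewer.grab_frame("wrist");W=cam(p,o)
a=1.895;ux=np.array([np.cos(a),np.sin(a),0]);uy=np.array([-ux[1],ux[0],0]);z=np.array([0,0,1]);O=np.array([.569,-.1575,.03])
for q in(0,.05,.1,.15,.2):
    t=.4-q;lz=-np.sin(t)*ux+np.cos(t)*z;lx=np.cos(t)*ux+np.sin(t)*z;G=O+.118*lz
    f=lambda x,y,h:proj(p,G+x*lx+y*uy+h*lz,W)[0].round(1)
    print(q,"+x bot",f(.017,0,-.016),"+x top",f(.017,0,.016),"-x top",f(-.017,0,.016),"cap",f(0,0,.045),"topcorners",f(.017,-.015,.016),f(.017,.015,.016))
```

```text
0 +x bot [326.2 183.6] +x top [326.7 211.7] -x top [326.3 244.6] cap [327.  260.3] topcorners [348.3 211.7] [305.1 211.7]
0.05 +x bot [326.3 177.5] +x top [326.8 203.5] -x top [326.4 239.3] cap [327.2 252. ] topcorners [348.8 203.5] [304.9 203.5]
0.1 +x bot [326.3 171.2] +x top [326.9 194.7] -x top [326.5 233.3] cap [327.3 242.7] topcorners [349.1 194.7] [304.6 194.7]
0.15 +x bot [326.4 164.6] +x top [327.  185.5] -x top [326.6 226.8] cap [327.4 232.6] topcorners [349.5 185.5] [304.4 185.5]
0.2 +x bot [326.4 157.9] +x top [327.  175.9] -x top [326.7 219.7] cap [327.5 221.7] topcorners [349.9 175.9] [304.2 175.9]
```

Request:
play_rows(
  commands=[
    [[-1,0.032,0.015,0.15,0],[-1,0.032,0.015,0.3,0],[-1,0.032,0.015,0.42,0],[-1,0.032,0.015,0.5,0],[-1,0.032,0.015,0.545,0],[-1,0.032,0.015,0.545,0],[0,0.032,0.015,0.545,0],[0,0.032,0.015,0.545,0]],
  ],
)

```text
clock: 3.87
tcp_pos: [0.5804, -0.1835, 0.1237]
orientation: [1.828, 2.552, 0.001]
contact_force: [0.7, 0.2, -0.2]
grip_width: 0.064
gripper_force: 0.0
```

Request:
play_rows(
  commands=[
    [[0.5,0,0,0,0],[1,0,0,0,0],[1,0,0,0,0],[1,0,0,0,0],[1,0,0,0,0],[1,0,0,0,0],[1,0,0,0,0],[1,0,0,0,0],[1,0,0,0,0],[1,0,0,0,0]],
  ],
)

```text
clock: 4.7
tcp_pos: [0.5783, -0.1848, 0.1235]
orientation: [1.829, 2.554, -0.005]
contact_force: [-6.7, -2.9, 9.0]
grip_width: 0.0295
gripper_force: 59.7
```

Run:
```python
from h import *
o=get_obs();p=viewer.grab_frame("wrist");save(p,"w2");print(o)
```

```text
{'clock': 4.7, 'joints': array([ 0.56075319,  0.53049618, -0.47485076,  1.79139389,  0.30494247,
        0.89394859,  0.27599413]), 'qvel': array([-2.18242394e-05, -5.14678931e-04, -1.85349556e-03, -9.96289490e-05,
       -1.34286965e-03,  4.14708328e-04, -8.79191198e-05]), 'tau': array([ -2.51185589, -51.54414654,  -7.35302433, -23.78549516,
        -0.62870521,  -1.93577126,  -0.46453533]), 'tcp_pos': array([ 0.57833473, -0.18479433,  0.12347555]), 'orientation': array([ 1.8294279 ,  2.55389742, -0.00490386]), 'contact_force': array([-6.68508647, -2.91657715,  9.01064479]), 'moment': array([-0.26425635,  1.21129712,  0.41285233]), 'gripper_force': 59.68050982570276, 'grip_width': 0.029485938283088677}
```

View pics/w2.png

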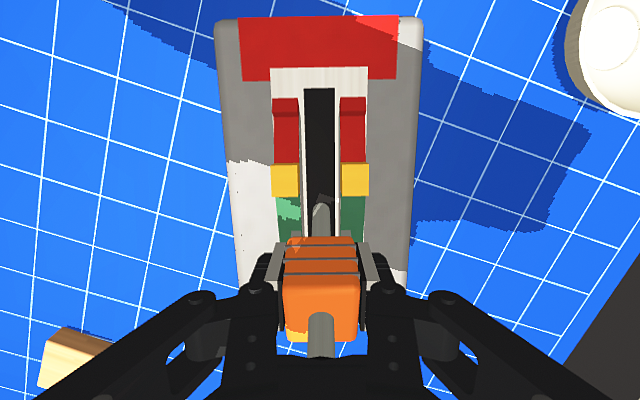

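Request:
play_rows(
  commands=[
    [[1,0,-0.01,0,0],[1,-0.006,-0.01,-0.025,0],[1,-0.012,-0.01,-0.05,0],[1,-0.0185,-0.01,-0.075,0],[1,-0.0185,-0.01,-0.075,0],[1,-0.0185,-0.01,-0.075,0]],
  ],
)

```text
clock: 5.25
tcp_pos: [0.5791, -0.1877, 0.1375]
orientation: [1.828, 2.553, 0.0]
contact_force: [2.7, -1.5, -4.3]
grip_width: 0.0293
gripper_force: 59.6
```

Run:
```python
from h import *
o=get_obs();p=viewer.grab_frame("wrist");save(p,"w3");print(o["tcp_pos"],o["contact_force"],o["grip_width"])
p=viewer.grab_frame("side");cv2.imwrite("pics/s3.png",cv2.resize(p["pixels"][200:360,280:440,::-1],None,fx=3.5,fy=3.5))
```

```text
[ 0.5790746  -0.18771042  0.13754086] [ 2.72000298 -1.48938894 -4.28365061] 0.029317756951794078
```

View pics/w3.png

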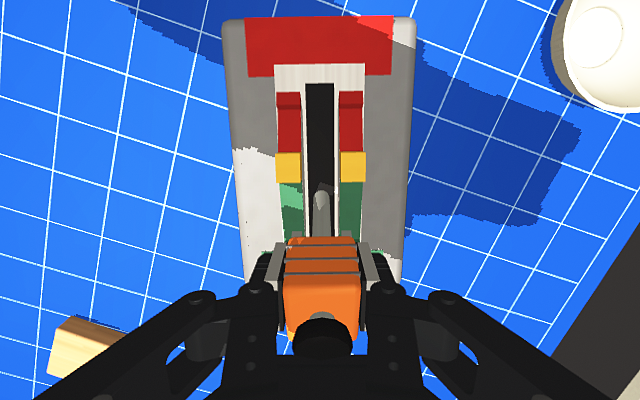

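Request:
play_rows(
  commands=[
    [[1,0.03,-0.002,-0.007,0],[1,0.063,-0.002,-0.0125,0],[1,0.129,-0.002,-0.019,0],[1,0.195,-0.002,-0.019,0],[1,0.261,-0.002,-0.0125,0],[1,0.3255,-0.002,0.0005,0],[1,0.37,-0.002,0.0135,0],[1,0.4075,-0.002,0.0275,0],[1,0.4075,-0.002,0.0275,0],[1,0.4075,-0.002,0.0275,0]],
  ],
)

```text
clock: 6.18
tcp_pos: [0.5515, -0.1101, 0.1315]
orientation: [-1.828, -2.554, 0.001]
contact_force: [-0.5, -2.1, -2.4]
grip_width: 0.0292
gripper_force: 59.8
```

Run:
```python
from h import *
o=get_obs();p=viewer.grab_frame("side");print(o["tcp_pos"],o["contact_force"],o["grip_width"])
t=np.array([-.317,.948,0]);print("fx",o["contact_force"]@t,"s",(o["tcp_pos"]-[.569,-.1575,0])@t)
a=cv2.resize(p["pixels"][200:360,280:440,::-1],None,fx=2.5,fy=2.5);p=viewer.grab_frame("wrist")
cv2.imwrite("pics/s4.png",np.hstack([a,p["pixels"][:,120:520,::-1]]))
```

```text
[ 0.5514794  -0.11009436  0.1315375 ] [-0.45297162 -2.09642588 -2.41148616] 0.029185500439562306
fx -1.8438197270107592 s 0.0504945745378219
```

View pics/s4.png

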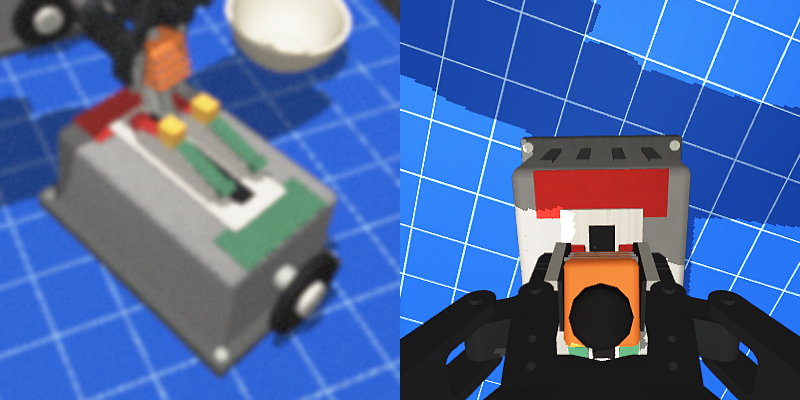

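Request:
play_rows(
  commands=[
    [[1,0.01,0,0.004,0],[1,0.02,0,0.008,0],[1,0.02,0,0.008,0],[1,0.02,0,0.008,0]],
  ],
)

```text
clock: 6.62
tcp_pos: [0.5508, -0.108, 0.1302]
orientation: [1.83, 2.553, -0.002]
contact_force: [-0.5, -5.1, -2.5]
grip_width: 0.0292
gripper_force: 60.1
```

Request:
play_rows(
  commands=[
    [[1,-0.009,0,0.022,0],[1,-0.018,0,0.044,0],[1,-0.027,0,0.063,0],[1,-0.027,0,0.063,0],[1,-0.027,0,0.063,0]],
  ],
)

```text
clock: 7.03
tcp_pos: [0.5523, -0.1105, 0.1193]
orientation: [-1.828, -2.554, 0.0]
contact_force: [-9.9, 0.6, 16.3]
grip_width: 0.0294
gripper_force: 62.8
```

Request:
play_rows(
  commands=[
    [[0.4,0,0,0,0],[0,0,0,0,0],[-0.5,0,0,0,0],[-1,0,0,0,0],[-1,0,0,0,0],[-1,0,0,0,0],[-1,0,0,-0.15,0],[-1,0,0,-0.35,0],[-1,0,0,-0.5,0],[-1,0,0,-0.5,0],[-1,0,0,-0.5,0]],
  ],
)

```text
clock: 7.95
tcp_pos: [0.5539, -0.1116, 0.2195]
orientation: [1.827, 2.551, 0.003]
contact_force: [-0.1, -0.3, -1.4]
grip_width: 0.0859
gripper_force: 0.0
```

Run:
```python
from h import *
ims=[]
for n in["side","wrist"]:
    o=get_obs();p=viewer.grab_frame(n);W=cam(p,o);a=1.895;ux=np.array([np.cos(a),np.sin(a),0]);uy=np.array([-ux[1],ux[0],0]);z=np.array([0,0,1]);O=np.array([.5675,-.158,.03])
    for q in(.65,.7,.75,.8):
      for c in(0,.01):
        t=.4-q;lz=-np.sin(t)*ux+np.cos(t)*z;lx=np.cos(t)*ux+np.sin(t)*z;G=O+(.118+c)*lz
        f=lambda x,y,h:proj(p,G+x*lx+y*uy+h*lz,W)[0].round(1)
        print(n,q,c,"ctr",f(0,0,0),"top+x,-x",f(.017,0,.016),f(-.017,0,.016),"bot-x",f(-.017,0,-.016),"cap",f(0,0,.045-c))
    d=viewer.trace(p,"orange_grip")
    if d:
        ys,xs=np.nonzero(d[0]["pixels"]);print(d[0]["rect"],xs.mean(),ys.mean())
    ims.append(cv2.resize(p["pixels"][190:350,280:440,::-1],None,fx=2.5,fy=2.5) if n=="side" else p["pixels"][:,120:520,::-1])
cv2.imwrite("pics/s5.png",np.hstack(ims))
```

```text
side 0.65 0 ctr [347.7 230.5] top+x,-x [339.7 219.1] [353.9 225.8] bot-x [355.8 242.1] cap [344.8 207.2]
side 0.65 0.01 ctr [347.  225.5] top+x,-x [339.  214.1] [353.3 220.6] bot-x [355.2 237.1] cap [344.8 207.2]
side 0.7 0 ctr [345.3 229.4] top+x,-x [337.1 218.4] [351.  224.1] bot-x [353.5 240.6] cap [341.4 205.9]
side 0.7 0.01 ctr [344.4 224.3] top+x,-x [336.2 213.3] [350.1 218.8] bot-x [352.8 235.5] cap [341.4 205.9]
side 0.75 0 ctr [342.9 228.4] top+x,-x [334.6 217.8] [348.1 222.6] bot-x [351.4 239.2] cap [338.1 204.7]
side 0.75 0.01 ctr [341.9 223.3] top+x,-x [333.5 212.7] [347.  217.2] bot-x [350.4 234.1] cap [338.1 204.7]
side 0.8 0 ctr [340.6 227.6] top+x,-x [332.2 217.5] [345.3 221.3] bot-x [349.2 238.1] cap [334.9 203.9]
side 0.8 0.01 ctr [339.4 222.5] top+x,-x [330.9 212.3] [344.  215.9] bot-x [348.  232.9] cap [334.9 203.9]
[327.5, 216.5, 351.2, 249.3] 342.3295269168026 230.19249592169658
wrist 0.65 0 ctr [322.2 236.4] top+x,-x [322.4 215. ] [322.2 265.6] bot-x [322.1 255. ] cap [322.4 249.3]
wrist 0.65 0.01 ctr [322.3 238.8] top+x,-x [322.4 216.6] [322.2 269.6] bot-x [322.1 258. ] cap [322.4 249.3]
wrist 0.7 0 ctr [322.2 228.2] top+x,-x [322.4 204.9] [322.2 255.9] bot-x [322.1 248.6] cap [322.5 235.2]
wrist 0.7 0.01 ctr [322.3 229.5] top+x,-x [322.5 205.1] [322.3 258.6] bot-x [322.1 250.6] cap [322.5 235.2]
wrist 0.75 0 ctr [322.3 219.9] top+x,-x [322.4 194.9] [322.3 246. ] bot-x [322.1 242. ] cap [322.5 221.1]
wrist 0.75 0.01 ctr [322.3 220.2] top+x,-x [322.5 193.9] [322.3 247.4] bot-x [322.2 243.1] cap [322.5 221.1]
wrist 0.8 0 ctr [322.3 211.7] top+x,-x [322.5 185.1] [322.3 235.9] bot-x [322.2 235.3] cap [322.6 207. ]
wrist 0.8 0.01 ctr [322.3 210.8] top+x,-x [322.5 182.9] [322.4 236.1] bot-x [322.2 235.5] cap [322.6 207. ]
[301.7, 188.9, 341.5, 240.9] 322.4503249767874 216.57010213556174
```

View pics/s5.png

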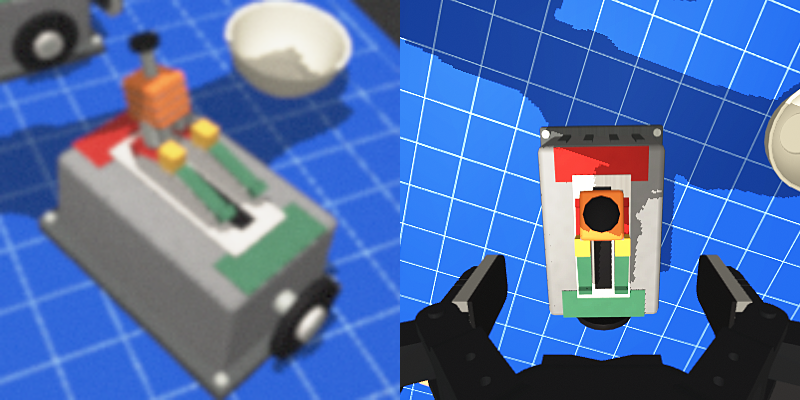

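```bash
python3 -c "
from h import *
print(r.hand_in())"
```

```text
the job is handed in; nothing more can be done
None
```

The orange unit is in reverse and handed in at about 8 s: I pushed its lever against the red stop (resisting force felt), the collar looks fully home behind the tooth in the last pictures, and the gripper is open and clear. I left the black unit alone. The hand-in gave no verdict.

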